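# Tip the wipes carton into its bench bracket

## Task

Set out the new carton of wipes: with your fingertips, push the standing carton high on its slotted face so that it tips over and lands, slot up, between the rails of the blue bench bracket. Then gently push its near end until the carton is fully home against the end stop, under the hold-down lip. Only push: do not lift, carry or crush the carton, and leave the other things on the bench where they are.

Things in the scene. Friction and masses are not known exactly. Their poses are not given: they have to be found in the camera images.
- carton: Closed rigid white carton of lab wipes with two orange bands, standing on its small end: 60 mm deep (its x), 110 mm wide (y), 150 mm tall (z), 0.15 to 0.27 kg. Origin: centre of the end it stands on. The broad -x face has the long oval wipes slot; the plain +x face looks to the bracket, at the start square to it within 2 degrees and centred within 3 mm.
- carton_edge (a point): Middle of the carton's lower edge on its +x side, 30 mm along its x from its origin: the edge over which it tips towards the bracket; it stays on the bench throughout. The carton falls by itself once it leans more than about 22 degrees.
- carton_top (a point): Centre of the carton's upper small end, 150 mm from its origin along its z. When the carton lies, it is the centre of the end that goes to the bracket's stop.
- bracket: Blue sheet-metal wipes bracket fixed to the bench, no floor. Origin: on the bench, middle of where the carton lies when home (x = -75 to +75 mm). Its x points from the open mouth to the end stop, y across. The two rails are 28 mm high, 128 mm apart (9 mm to spare either side) and run from x = -38 to +78 mm, flaring out in front of that to x = -60 mm.
- bracket_stop (a point): Middle of the inner face of the 68 mm tall end stop, 75 mm along the bracket's x, 30 mm above the bench. At the start the carton's tipping edge is 192 to 225 mm from this face, so that the carton, tipped, lands about 40 to 75 mm short of it.
- bracket_lip (a point): Middle of the underside of the hold-down lip at its front, 65 mm above the bench (5 mm above the lying carton). The lip is 90 mm wide and juts 24 mm from the end stop towards the mouth; its turned-up front edge ends 34 mm from the stop.
- flask_open: Bystander: small open volumetric flask, 53 mm across, 151 mm tall. Origin at the centre of its underside. Leave it alone.
- cylinder_1: Bystander: glass measuring cylinder, foot 61 mm across, 219 mm tall. Origin at the centre of its underside. Leave it alone.
- jar: Bystander: clear glass jar, 100 mm across, 133 mm tall. Origin at the centre of its underside. Leave it alone.
- wash_bottle: Bystander: white wash bottle with red cap and bent jet, 62 x 120 x 198 mm. Origin at the centre of its underside. Leave it alone.
- beaker_250: Bystander: glass beaker, 70 x 75 mm, 93 mm tall. Origin at the centre of its underside. Leave it alone.
- flask_5: Bystander: volumetric flask with blue stopper, 72 mm across, 222 mm tall. Origin at the centre of its underside. Leave it alone.
- marker: Bystander: marker pen lying down, 138 mm long. Origin at the centre of its underside. Leave it alone.
Not all that is in view belongs to the job. What is shaped like the carton but yellow is not meant.

How it is judged:
By the outcome, as a careful person would: the job done as asked, in the order asked, and still so for the second after the job is handed in, with the robot touching nothing.
It also fails if it takes over 40 s, if anything falls off the work surface, if the arm or the gripper's body presses on something with over 40 N, if the wrist force passes 120 N, or if a joint passes its speed limit or range.

## Robot

A 6-joint arm with a two-finger parallel gripper is mounted at the origin on a cart in front of the work surface, level with it; the furniture and walls round the work are solid. World frame = base frame: x ahead of the robot, y to its left, z up, the work surface at z = 0. Lengths are in m, angles in degrees, forces in N, time in s.
With the tool pointing down it reaches from about 0.3 to 0.75 m from the base axis. Payload 8.5 kg.
Tool frame: the origin (TCP) lies between the finger pads; the fingertips stand 14 mm ahead of it and the grasp point (between the pads) lies 5 mm behind it; x points along the fingers, z is the direction in which the jaws open and shut, and the axes are right-handed (so a half turn about x gives the same grasp; the last joint's range is limited). The gripper opens to 85 mm and grips with 20 to 120 N. Pads are 22 mm wide; open, the fingers measure 114 mm over their backs; the gripper's body (76 mm by 85 mm) begins 54 mm behind the grasp point. The pads swing forward as they close: fully open they stand 13 mm farther back than shut.
Start: joints at [62.149, 21.807, 74.336, -0, 83.858, -12.336], TCP at [0.147, 0.53, 0.245] pointing down, gripper open.
Joint ranges: [-178.18, 178.18], [-50.72, 133.34], [12.68, 142.11], [-81.47, 261.47], [9.98, 163.14], [-165.26, 165.26]. Speed limits (degrees/s): [136.94, 136.94, 180, 180, 180, 180].

## Interface

Orientations are given as a 3x3 rotation matrix whose columns are the frame's x, y, z axes.
In Python, from rig import env gives the robot as it stands.
- The arm moves only by the shell command python3 -m jog 'ROWS' [FORCE]. ROWS is JSON, a list of rows, each a list of 5 numbers: the opening, from -1 (shut) to 1 (fully open), so that 0 is half open, then the shift along the tool's x, y, z in m, then the turn about the tool's x in rad. In form: [[claw, dx, dy, dz, yaw], ...]. A call has 1 to 20 rows; each row is the pose to reach, as a shift and turn from the pose commanded when the call began, along the tool's axes at that moment; what a row does not reach only later rows make up. A row lasts 1/10 s, in which the tool goes at most 50 mm and 8.59 degrees, less where a joint would pass 70% of its speed; a pose out of reach is approached as far as the arm can. A call with a gripper value outside its range is refused whole. The fingers move at their own pace and stop on an object; FORCE is the grip in N (left out, the last holds). Time passes only in rows, so rows that repeat a pose let the fingers close. It gives the time, the measured TCP pose, the force and the opening at its end, in the units of the state.
- env.observe(): the state, without advancing time (a new reading comes with each control period).
- env.get_image(name): name is "scene" or "top" or "wrist"; returns the picture (420x560x3 uint8, red, green, blue); there is no depth.
- env.camera_model(name): a dict with "fx", "fy", "cx", "cy" (pixels), "origin" and "orientation" of the camera in the world. Camera axes: x right, y up, looking along -z (the intrinsics and any distortion apply to the point x, -y, -z); pixel columns grow to the right and rows downward; lengths in m; the calibration is good to about 2 mm. A picture is of the moment at which its call begins: read the wrist's pose just before it. camera_model takes no time and is no camera call; for the wrist camera it gives the pose at the moment of the call.
- env.close_job(): hands the job in, once; it reports no verdict.
The state is a dict: "time_s": time; "q": joint angles; "qvel": joint speeds; "joint_efforts": joint torques, N m; "position": TCP position; "tool_rot": TCP orientation; "ft_force": force on the tool from outside, world axes, zero at the start; "wrist_torque": the same for the moment, N m; "grip_width": finger opening in m.
Only numpy, scipy, OpenCV 4.12 (cv2) and the standard library are available. Lean on these libraries where they do the work, as an engineer would, in place of code of your own. Each camera call takes 0.05 s, during which the arm holds its last target.

## Working session

There is one attempt and no reset: what is moved stays moved. The work goes in short steps, Python scripts to look and compute and a shell command to move; the robot and the scene stay as the last step left them, time stands still between calls to the robot, and variables do not carry over. Pictures are saved under pics/ and viewed, and the job is handed in when it is done.

```bash
ls; mkdir -p pics; python3 - <<'E'
from rig import env
import cv2
s=env.observe(); print({k:s[k] for k in ['time_s','q','position','tool_rot','ft_force','grip_width']})
for n in ['scene','top','wrist']:
    m=env.camera_model(n); print(n,m)
    cv2.imwrite(f'pics/{n}0.png',env.get_image(n)[:,:,::-1])
E
```

```text
pics
{'time_s': 0.0, 'q': array([ 6.21469178e+01,  2.18427037e+01,  7.43860440e+01,  1.45100597e-03,
        8.38596435e+01, -1.23355476e+01]), 'position': array([0.14700208, 0.52969743, 0.24468812]), 'tool_rot': array([[-7.43028200e-04, -9.63547762e-01,  2.67535341e-01],
       [-1.35222531e-03,  2.67536138e-01,  9.63546878e-01],
       [-9.99998810e-01,  3.54174444e-04, -1.50172056e-03]]), 'ft_force': array([ 0.39001213, -0.07426131, -0.15064153]), 'grip_width': 0.08534087635519201}
scene {'fx': 466.19777334587155, 'fy': 466.19777334587155, 'cx': 278.9431881096141, 'cy': 209.29561373439208, 'origin': array([-0.15248683, -0.8912907 ,  1.23180466]), 'orientation': array([[ 0.75974339,  0.46611057, -0.45335518],
       [-0.6501751 ,  0.53611502, -0.53837999],
       [-0.00789408,  0.70379089,  0.71036333]])}
top {'fx': 492.4280074122456, 'fy': 492.4280074122456, 'cx': 279.6786671476652, 'cy': 212.39890131238212, 'origin': array([ 0.28573621, -0.04554516,  1.57414169]), 'orientation': array([[-1.81310237e-02,  9.86518625e-01, -1.62641534e-01],
       [-9.99835189e-01, -1.80405481e-02,  2.03329888e-03],
       [-9.28255195e-04,  1.62651594e-01,  9.86683129e-01]])}
wrist {'fx': 361.7471302114083, 'fy': 361.7471302114083, 'cx': 280.59750684548857, 'cy': 206.25193966379453, 'origin': array([0.07564105, 0.54912615, 0.37408624]), 'orientation': array([[ 0.26806469, -0.92293267, -0.2762908 ],
       [ 0.96339943,  0.25630153,  0.07855606],
       [-0.0016882 , -0.28723651,  0.9578582 ]])}
```

View pics/scene0.png

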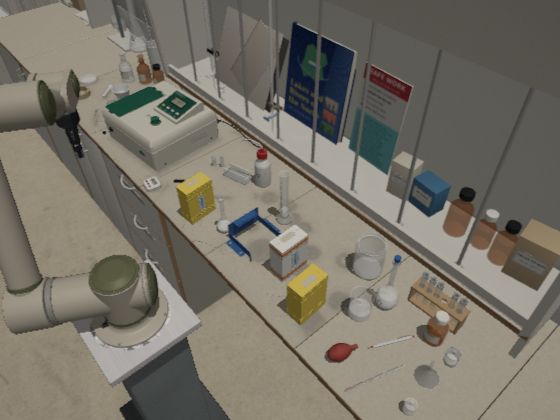

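View pics/top0.png

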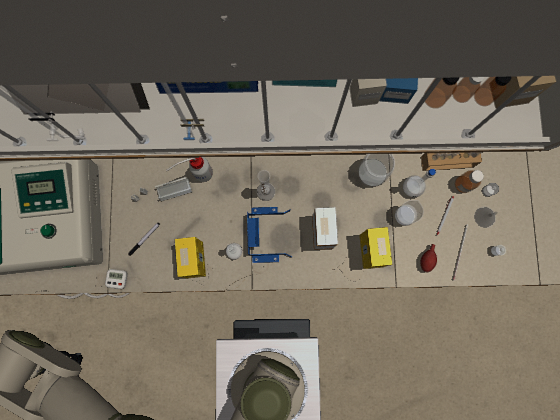

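View pics/wrist0.png

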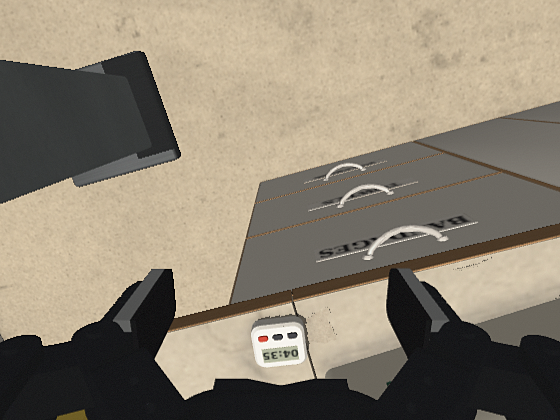

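```bash
python3 - <<'E'
import cv2
t=cv2.imread('pics/top0.png')[190:290,160:400]
cv2.imwrite('pics/top0c.png',cv2.resize(t,None,fx=3.3,fy=3.3,interpolation=cv2.INTER_CUBIC))
t=cv2.imread('pics/scene0.png')[190:320,200:340]
cv2.imwrite('pics/scene0c.png',cv2.resize(t,None,fx=4.5,fy=4.5,interpolation=cv2.INTER_CUBIC))
E
```

```text
(no output)
```

View pics/top0c.png

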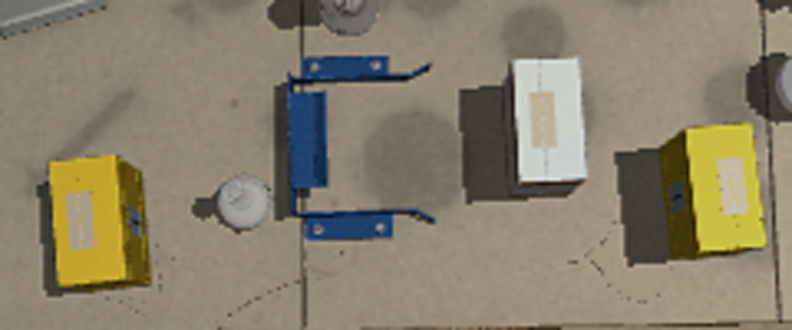

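View pics/scene0c.png

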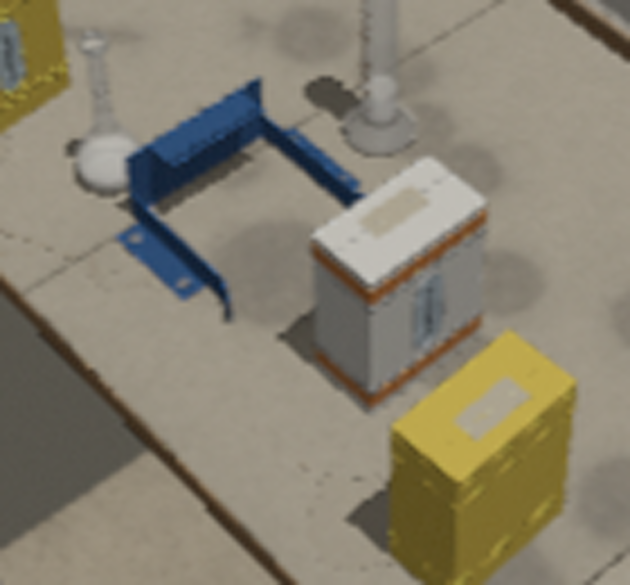

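```bash
cat > h.py <<'E'
import numpy as np
from rig import env
def ray(n,u,v,z,m=None):
    m=m or env.camera_model(n)
    d=np.array([(u-m['cx'])/m['fx'],-(v-m['cy'])/m['fy'],-1.0])
    d=m['orientation']@d; o=m['origin']
    return o+d*(z-o[2])/d[2]
def proj(n,p,m=None):
    m=m or env.camera_model(n)
    c=m['orientation'].T@(np.array(p)-m['origin'])
    return np.array([m['cx']+m['fx']*c[0]/-c[2], m['cy']-m['fy']*c[1]/-c[2]])
E
python3 - <<'E'
from h import *
np.set_printoptions(precision=4,suppress=True)
T=lambda u,v,z:ray('top',160+(u+.5)/3.3-.5,190+(v+.5)/3.3-.5,z)
S=lambda u,v,z:ray('scene',200+(u+.5)/4.5-.5,190+(v+.5)/4.5-.5,z)
for l,f,pts in [('carton top T',T,[(513,60,.15),(578,57,.15),(585,180,.15),(518,184,.15)]),
 ('carton top S',S,[(313,240,.15),(432,157,.15),(486,207,.15),(372,292,.15)]),
 ('carton base S',S,[(317,355,0),(372,403,0),(482,322,0)]),
 ('yellow top T',T,[(686,130,.15),(752,124,.15),(765,243,.15),(692,255,.15)]),
 ('yellow top S',S,[(392,430,.15),(510,332,.15),(577,382,.15),(458,483,.15)]),
 ('stop T',T,[(289,75,.068),(292,213,.068)]),
 ('lip T',T,[(327,93,.068),(327,187,.068)]),
 ('rails T',T,[(302,77,.028),(410,77,.028),(432,66,.028),(300,212,.028),(416,211,.028),(434,221,.028)]),
 ('stop S',S,[(129,157,.068),(260,80,.068)]),
 ('rails S',S,[(145,205,.028),(215,275,.028),(228,297,.028),(268,117,.028),(350,182,.028)]),
 ('flask,cyl T',T,[(243,205,.03),(350,10,.0)])]:
    print(l); print(np.array([f(*p) for p in pts]))
E
```

```text
carton top T
[[ 0.5322 -0.1527  0.15  ]
 [ 0.5338 -0.2106  0.15  ]
 [ 0.424  -0.2128  0.15  ]
 [ 0.4216 -0.1538  0.15  ]]
carton top S
[[ 0.4215 -0.1616  0.15  ]
 [ 0.5337 -0.1574  0.15  ]
 [ 0.5303 -0.2166  0.15  ]
 [ 0.4221 -0.222   0.15  ]]
carton base S
[[ 0.4324 -0.1477  0.    ]
 [ 0.4347 -0.2068  0.    ]
 [ 0.5449 -0.2045  0.    ]]
yellow top T
[[ 0.4666 -0.3036  0.15  ]
 [ 0.4709 -0.3621  0.15  ]
 [ 0.366  -0.3678  0.15  ]
 [ 0.3567 -0.3036  0.15  ]]
yellow top S
[[ 0.3591 -0.314   0.15  ]
 [ 0.4681 -0.3061  0.15  ]
 [ 0.4726 -0.3632  0.15  ]
 [ 0.3637 -0.37    0.15  ]]
stop T
[[0.5359 0.0519 0.068 ]
 [0.4063 0.0501 0.068 ]]
lip T
[[0.5181 0.0164 0.068 ]
 [0.4298 0.0174 0.068 ]]
rails T
[[ 0.5404  0.042   0.028 ]
 [ 0.5385 -0.0621  0.028 ]
 [ 0.5488 -0.0835  0.028 ]
 [ 0.4103  0.045   0.028 ]
 [ 0.4092 -0.0653  0.028 ]
 [ 0.3994 -0.0822  0.028 ]]
stop S
[[0.4125 0.0486 0.068 ]
 [0.539  0.0479 0.068 ]]
rails S
[[ 0.4115  0.0322  0.028 ]
 [ 0.4094 -0.0578  0.028 ]
 [ 0.4038 -0.0807  0.028 ]
 [ 0.5415  0.0434  0.028 ]
 [ 0.5455 -0.0527  0.028 ]]
flask,cyl T
[[ 0.4178  0.099   0.03  ]
 [ 0.6112 -0.0044  0.    ]]
```

Carton's top face centre is about (0.478, −0.183) and its slotted face is at y ≈ −0.216. The bracket's centreline is x ≈ 0.4755, with the stop at y ≈ 0.049. The yellow box's near face is at y ≈ −0.306, which leaves a 90 mm gap for the fingers. The measured edge-to-stop distance of about 203 mm fits the given range.

First I move above that gap, with the jaws along world x and half open.

```bash
python3 -m jog '[[0,-0.03,-0.529,-0.673,1.29],[0,-0.03,-0.529,-0.673,1.29],[0,-0.03,-0.529,-0.673,1.29],[0,-0.03,-0.529,-0.673,1.29],[0,-0.03,-0.529,-0.673,1.29],[0,-0.03,-0.529,-0.673,1.29],[0,-0.03,-0.529,-0.673,1.29],[0,-0.03,-0.529,-0.673,1.29],[0,-0.03,-0.529,-0.673,1.29],[0,-0.03,-0.529,-0.673,1.29],[0,-0.03,-0.529,-0.673,1.29],[0,-0.03,-0.529,-0.673,1.29],[0,-0.03,-0.529,-0.673,1.29],[0,-0.03,-0.529,-0.673,1.29],[0,-0.03,-0.529,-0.673,1.29],[0,-0.03,-0.529,-0.673,1.29],[0,-0.03,-0.529,-0.673,1.29],[0,-0.03,-0.529,-0.673,1.29],[0,-0.03,-0.529,-0.673,1.29],[0,-0.03,-0.529,-0.673,1.29]]'; python3 - <<'E'
from h import *
import cv2
print(env.observe()['tool_rot'])
cv2.imwrite('pics/w1.png',env.get_image('wrist')[:,:,::-1])
E
```

```text
time_s: 2.15
position: [0.4765, -0.259, 0.2752]
tool_rot: [[-0.001, -0.011, 1.0], [0.001, 1.0, 0.011], [-1.0, 0.001, -0.001]]
ft_force: [-0.3, 0.1, -0.7]
grip_width: 0.0426
[[-5.70162867e-04 -1.05143109e-02  9.99944561e-01]
 [ 7.40298643e-04  9.99944445e-01  1.05147318e-02]
 [-9.99999563e-01  7.46252711e-04 -5.62347462e-04]]
```

View pics/w1.png

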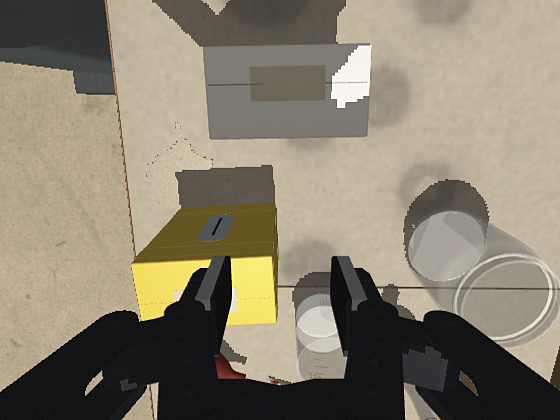

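```bash
python3 - <<'E'
from h import *
import cv2
np.set_printoptions(precision=4,suppress=True)
m=env.camera_model('wrist'); print(m['origin'],m['orientation'][:,2])
for u,v in [(204,46),(371,44),(368,136),(212,138)]: print(ray('wrist',u,v,.15))
print('yellow',[ray('wrist',u,v,.15) for u,v in [(132,264),(277,258)]])
print('beaker',ray('wrist',318,272,.093), ray('top',405,215,.093))
cv2.imwrite('pics/s1.png',cv2.resize(env.get_image('scene')[150:350,160:440,::-1],None,fx=2.8,fy=2.8,interpolation=cv2.INTER_CUBIC))
E
```

```text
[ 0.4749 -0.1858  0.4048] [-0.0023  0.2879  0.9576]
[ 0.4247 -0.1543  0.15  ]
[ 0.533 -0.152  0.15 ]
[ 0.5357 -0.2108  0.15  ]
[ 0.4272 -0.2133  0.15  ]
yellow [array([ 0.3612, -0.3103,  0.15  ]), array([ 0.4732, -0.304 ,  0.15  ])]
beaker [ 0.5119 -0.3445  0.093 ] [ 0.5149 -0.43    0.093 ]
```

View pics/s1.png

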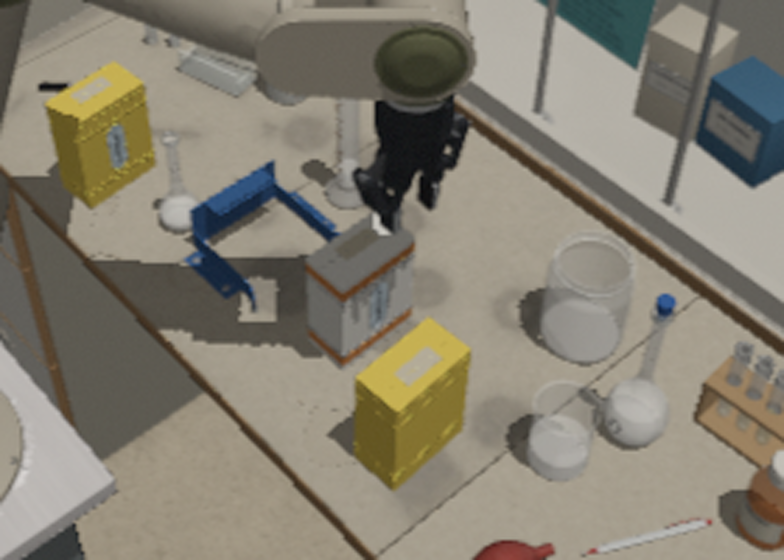

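```bash
python3 -m jog '[[0,0.04,0,0.002,0],[0,0.08,0,0.002,0],[0,0.115,0,0.002,0],[0,0.135,0.01,0.002,-0.01],[0,0.135,0.02,0.002,-0.01],[0,0.135,0.025,0.002,-0.01],[0,0.135,0.03,0.002,-0.01],[0,0.135,0.034,0.002,-0.01],[0,0.135,0.038,0.002,-0.01],[0,0.135,0.042,0.002,-0.01],[0,0.135,0.046,0.002,-0.01],[0,0.135,0.046,0.002,-0.01]]'; python3 - <<'E'
from h import *
import cv2
cv2.imwrite('pics/w2.png',env.get_image('wrist')[:,:,::-1])
E
```

```text
time_s: 3.45
position: [0.4783, -0.2136, 0.1404]
tool_rot: [[0.0, -0.02, 1.0], [0.0, 1.0, 0.02], [-1.0, 0.0, 0.0]]
ft_force: [1.1, 0.2, -0.1]
grip_width: 0.0431
```

View pics/w2.png

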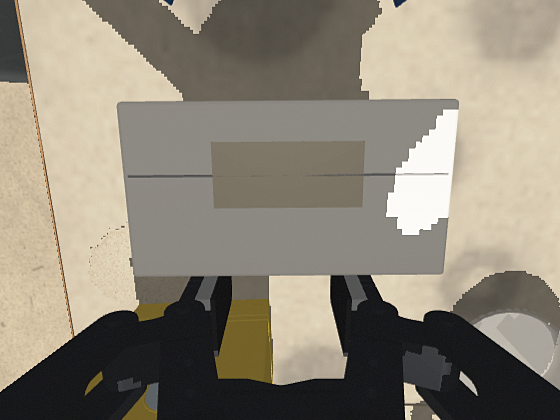

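```bash
python3 -m jog '[[0,0,0.004,0,0],[0,0,0.008,0,0],[0,0,0.012,0,0],[0,0,0.016,0,0],[0,0,0.016,0,0]]'; python3 - <<'E'
from h import *
import cv2
m=env.camera_model('wrist')
cv2.imwrite('pics/w3.png',env.get_image('wrist')[:,:,::-1])
cv2.imwrite('pics/s3.png',cv2.resize(env.get_image('scene')[150:350,160:440,::-1],None,fx=2.8,fy=2.8,interpolation=cv2.INTER_CUBIC))
for u,v in [(118,102),(458,100),(443,274),(134,275)]: print(ray('wrist',u,v,.15))
E
```

```text
time_s: 4.0
position: [0.478, -0.1974, 0.1403]
tool_rot: [[-0.0, -0.021, 1.0], [0.0, 1.0, 0.021], [-1.0, 0.0, -0.0]]
ft_force: [-0.6, -0.1, -0.2]
grip_width: 0.0425
[ 0.42407926 -0.12738871  0.15      ]
[ 0.53198638 -0.12465707  0.15      ]
[ 0.5363311  -0.18565517  0.15      ]
[ 0.42324667 -0.18832258  0.15      ]
```

View pics/w3.png

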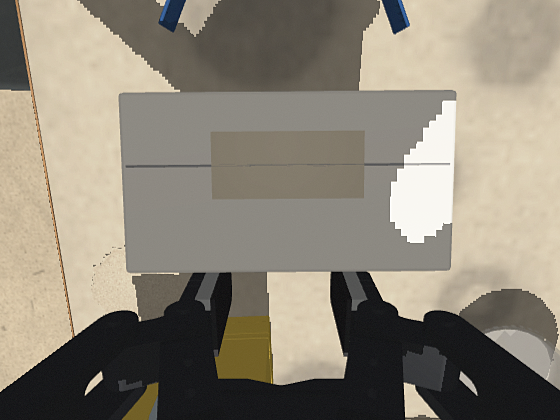

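View pics/s3.png

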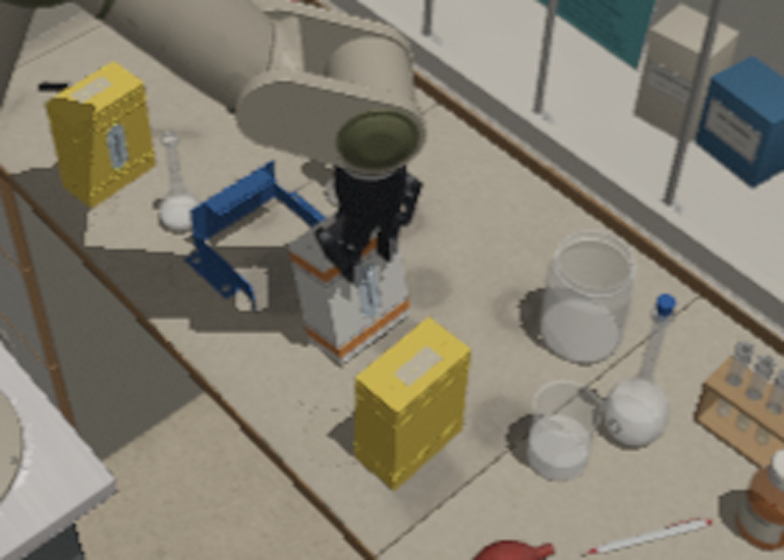

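It is tipping rather than sliding: the lean is about 10° in the scene view. I continue slowly.

```bash
python3 -m jog '[[0,0,0.004,0,0],[0,0,0.008,0,0],[0,0,0.012,0,0],[0,0,0.016,0,0],[0,0,0.02,0,0],[0,0,0.024,0,0],[0,0,0.028,0,0],[0,0,0.032,0,0],[0,0,0.036,0,0],[0,0,0.036,0,0],[0,0,0.036,0,0]]'; python3 - <<'E'
from h import *
import cv2
cv2.imwrite('pics/w4.png',env.get_image('wrist')[:,:,::-1])
cv2.imwrite('pics/s4.png',cv2.resize(env.get_image('scene')[150:350,160:440,::-1],None,fx=2.8,fy=2.8,interpolation=cv2.INTER_CUBIC))
E
```

```text
time_s: 5.2
position: [0.4774, -0.162, 0.1403]
tool_rot: [[0.0, -0.02, 1.0], [-0.0, 1.0, 0.02], [-1.0, -0.0, 0.0]]
ft_force: [0.0, -0.1, 0.9]
grip_width: 0.0429
```

View pics/w4.png

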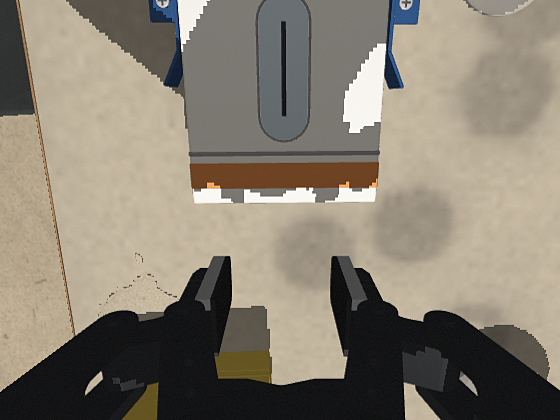

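View pics/s4.png

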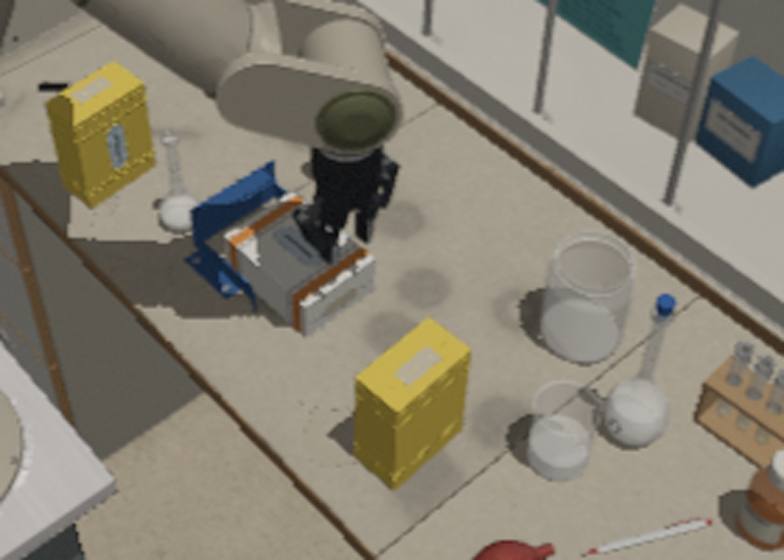

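```bash
python3 - <<'E'
from h import *
np.set_printoptions(precision=4,suppress=True)
for u,v,z in [(193,189,.06),(378,187,.06),(194,203,0),(376,201,0)]: print(ray('wrist',u,v,z))
E
```

```text
[ 0.4237 -0.1426  0.06  ]
[ 0.534  -0.1392  0.06  ]
[ 0.4093 -0.169   0.    ]
[ 0.5504 -0.1647  0.    ]
```

```bash
python3 - <<'E'
from h import *
np.set_printoptions(precision=4,suppress=True)
for u,v,z in [(194,203,.06),(376,201,.06)]: print(ray('wrist',u,v,z))
# scene: near end corners in s4 crop (scale2.8, off 160,150)
S=lambda u,v,z:ray('scene',160+(u+.5)/2.8-.5,150+(v+.5)/2.8-.5,z)
for p in [(296,293,.06),(372,250,.06),(307,333,0),(376,288,0)]: print(S(*p))
E
```

```text
[ 0.4239 -0.1513  0.06  ]
[ 0.5336 -0.1479  0.06  ]
[ 0.4292 -0.13    0.06  ]
[ 0.5391 -0.1384  0.06  ]
[ 0.4303 -0.1464  0.    ]
[ 0.5375 -0.1488  0.    ]
```

The carton fell slot up between the rails, with its near end at y ≈ −0.150. Home is about −0.101, so some 49 mm of travel is left. I back off, lower and approach.

```bash
python3 -m jog '[[0,0,-0.025,0,0],[0,0,-0.05,0,0],[0,0,-0.05,0,0],[0,0.035,-0.05,0,0],[0,0.07,-0.05,0,0],[0,0.095,-0.05,0,0],[0,0.1,-0.05,0,0],[0,0.1,-0.04,0,0],[0,0.1,-0.03,0,0],[0,0.1,-0.02,0,0],[0,0.1,-0.012,0,0],[0,0.1,-0.005,0,0],[0,0.1,0,0,0],[0,0.1,0.005,0,0],[0,0.1,0.01,0,0],[0,0.1,0.015,0,0],[0,0.1,0.02,0,0],[0,0.1,0.02,0,0]]'; python3 - <<'E'
from h import *
import cv2
cv2.imwrite('pics/w5.png',env.get_image('wrist')[:,:,::-1])
cv2.imwrite('pics/s5.png',cv2.resize(env.get_image('scene')[150:350,160:440,::-1],None,fx=2.8,fy=2.8,interpolation=cv2.INTER_CUBIC))
E
```

```text
time_s: 7.1
position: [0.4767, -0.1413, 0.0402]
tool_rot: [[-0.001, -0.02, 1.0], [0.001, 1.0, 0.02], [-1.0, 0.001, -0.001]]
ft_force: [0.0, -0.1, 0.2]
grip_width: 0.0429
```

View pics/w5.png

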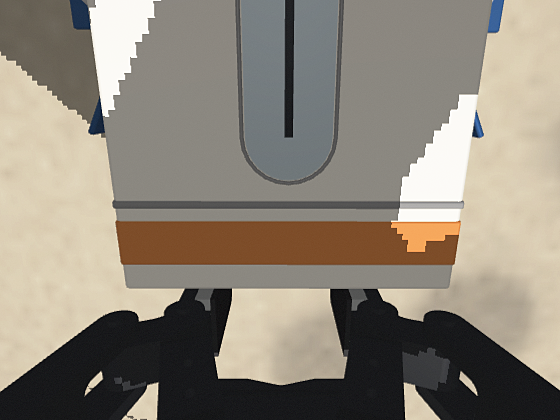

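View pics/s5.png

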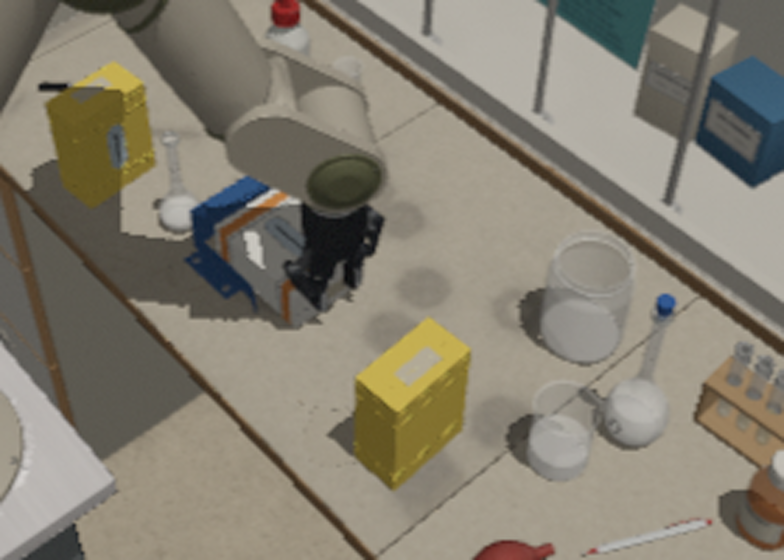

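```bash
python3 -m jog '[[0,0,0.004,0,0],[0,0,0.008,0,0],[0,0,0.012,0,0],[0,0,0.015,0,0],[0,0,0.018,0,0],[0,0,0.02,0,0],[0,0,0.02,0,0]]'; python3 - <<'E'
from h import *
for u,v in [(127,288),(449,286)]: print(ray('wrist',u,v,.06))
import cv2
cv2.imwrite('pics/w6.png',env.get_image('wrist')[:,:,::-1])
E
```

```text
time_s: 7.9
position: [0.4765, -0.1217, 0.0403]
tool_rot: [[-0.0, -0.02, 1.0], [0.0, 1.0, 0.02], [-1.0, 0.0, -0.0]]
ft_force: [0.8, -0.2, -0.8]
grip_width: 0.0429
[ 0.42320794 -0.11180063  0.06      ]
[ 0.53241931 -0.1088479   0.06      ]
```

View pics/w6.png

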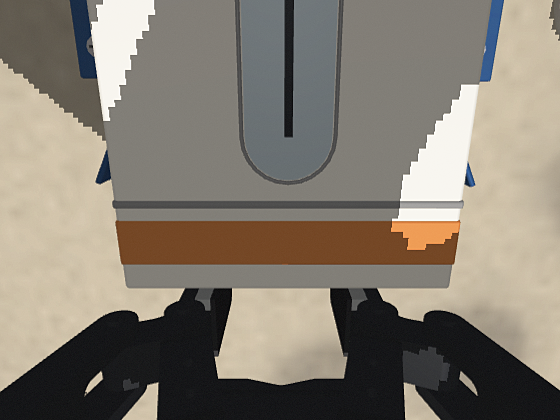

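```bash
python3 -m jog '[[0,0,0.002,0,0],[0,0,0.004,0,0],[0,0,0.006,0,0],[0,0,0.007,0,0],[0,0,0.007,0,0]]'; python3 -m jog '[[0,0,0.001,0,0],[0,0,0.002,0,0],[0,0,0.002,0,0]]'
```

```text
time_s: 8.45
position: [0.4763, -0.1148, 0.0403]
tool_rot: [[-0.0, -0.02, 1.0], [0.0, 1.0, 0.02], [-1.0, 0.0, -0.0]]
ft_force: [-0.4, 1.0, 0.0]
grip_width: 0.0428
time_s: 8.75
position: [0.4763, -0.1129, 0.0403]
tool_rot: [[-0.0, -0.02, 1.0], [0.0, 1.0, 0.02], [-1.0, 0.0, -0.0]]
ft_force: [-0.7, -0.4, 0.2]
grip_width: 0.043
```

```bash
python3 -m jog '[[0,0,0.001,0,0],[0,0,0.002,0,0],[0,0,0.002,0,0]]'; python3 -m jog '[[0,0,0.001,0,0],[0,0,0.0015,0,0],[0,0,0.0015,0,0]]'
```

```text
time_s: 9.05
position: [0.4763, -0.1109, 0.0403]
tool_rot: [[-0.0, -0.02, 1.0], [0.0, 1.0, 0.02], [-1.0, 0.0, -0.0]]
ft_force: [0.4, 0.4, 0.3]
grip_width: 0.0427
time_s: 9.35
position: [0.4763, -0.1098, 0.0403]
tool_rot: [[0.0, -0.02, 1.0], [-0.0, 1.0, 0.02], [-1.0, -0.0, 0.0]]
ft_force: [-1.2, -3.4, -1.3]
grip_width: 0.0428
```

```bash
python3 -m jog '[[0,0,0.0008,0,0],[0,0,0.0008,0,0]]';  python3 -m jog '[[0,0,-0.03,0,0],[0,0,-0.05,0,0],[0,0,-0.05,0,0],[0,-0.05,-0.05,0,0],[0,-0.1,-0.05,0,0],[0,-0.14,-0.05,0,0],[0,-0.15,-0.05,0,0],[0,-0.15,-0.05,0,0]]'; python3 - <<'E'
from h import *
import cv2
cv2.imwrite('pics/w7.png',env.get_image('wrist')[:,:,::-1])
t=env.get_image('top')[:,:,::-1]; cv2.imwrite('pics/t7f.png',t)
cv2.imwrite('pics/t7.png',cv2.resize(t[190:290,200:350],None,fx=5,fy=5,interpolation=cv2.INTER_CUBIC))
t=env.get_image('scene')[:,:,::-1]; cv2.imwrite('pics/s7f.png',t)
cv2.imwrite('pics/s7.png',cv2.resize(t[190:290,200:320],None,fx=5.5,fy=5.5,interpolation=cv2.INTER_CUBIC))
E
```

```text
time_s: 9.55
position: [0.4763, -0.1097, 0.0404]
tool_rot: [[0.0, -0.02, 1.0], [-0.002, 1.0, 0.02], [-1.0, -0.002, 0.0]]
ft_force: [-3.0, -8.2, 0.1]
grip_width: 0.0428
time_s: 10.35
position: [0.4775, -0.158, 0.1914]
tool_rot: [[0.002, -0.021, 1.0], [-0.001, 1.0, 0.021], [-1.0, -0.001, 0.002]]
ft_force: [-0.9, 0.4, 0.3]
grip_width: 0.0422
```

View pics/w7.png

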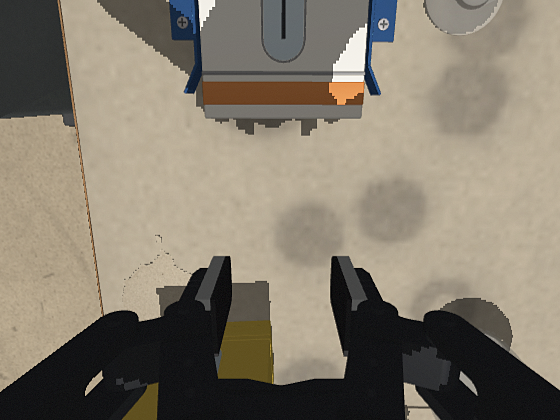

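View pics/t7.png

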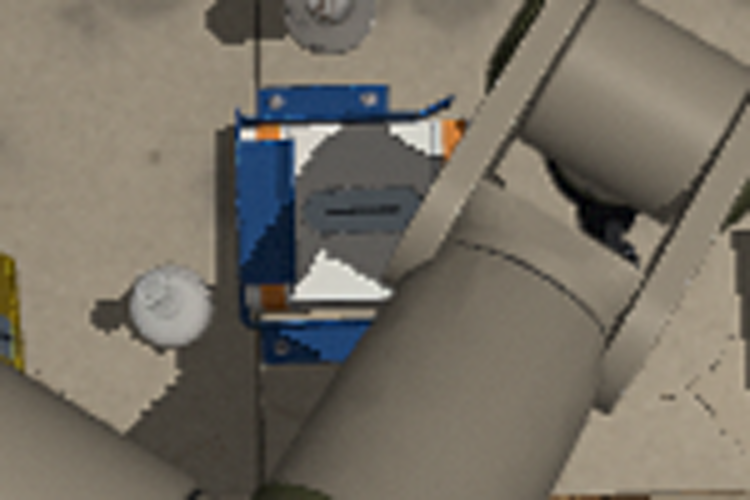

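View pics/s7.png

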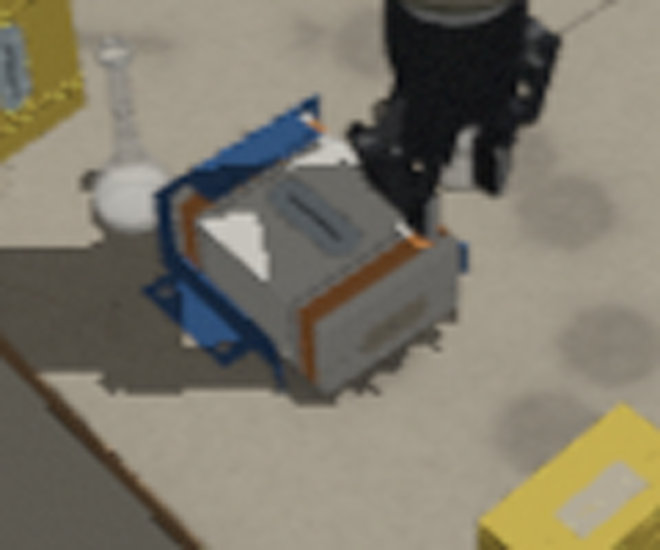

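```bash
python3 -m jog '[[0,-0.05,-0.04,0,0],[0,-0.1,-0.09,0,0],[0,-0.12,-0.14,0,0],[0,-0.12,-0.19,0,0],[0,-0.12,-0.24,0,0],[0,-0.12,-0.27,0,0],[0,-0.12,-0.27,0,0],[0,-0.12,-0.27,0,0]]'; python3 - <<'E'
from h import *
import cv2
t=env.get_image('top')[:,:,::-1]; cv2.imwrite('pics/t8f.png',t)
cv2.imwrite('pics/t8.png',cv2.resize(t[200:275,235:335],None,fx=8,fy=8,interpolation=cv2.INTER_CUBIC))
t=env.get_image('scene')[:,:,::-1]; cv2.imwrite('pics/s8f.png',t)
cv2.imwrite('pics/s8.png',cv2.resize(t[200:280,215:305],None,fx=7.5,fy=7.5,interpolation=cv2.INTER_CUBIC))
E
```

```text
time_s: 11.3
position: [0.4822, -0.4306, 0.307]
tool_rot: [[-0.003, -0.017, 1.0], [0.004, 1.0, 0.017], [-1.0, 0.004, -0.003]]
ft_force: [0.2, 0.5, 0.6]
grip_width: 0.0426
```

View pics/t8.png

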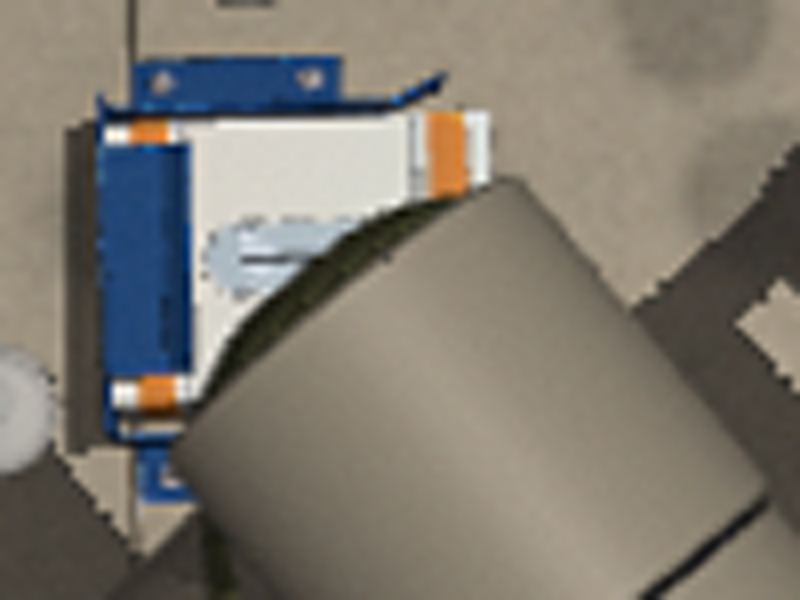

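View pics/s8.png

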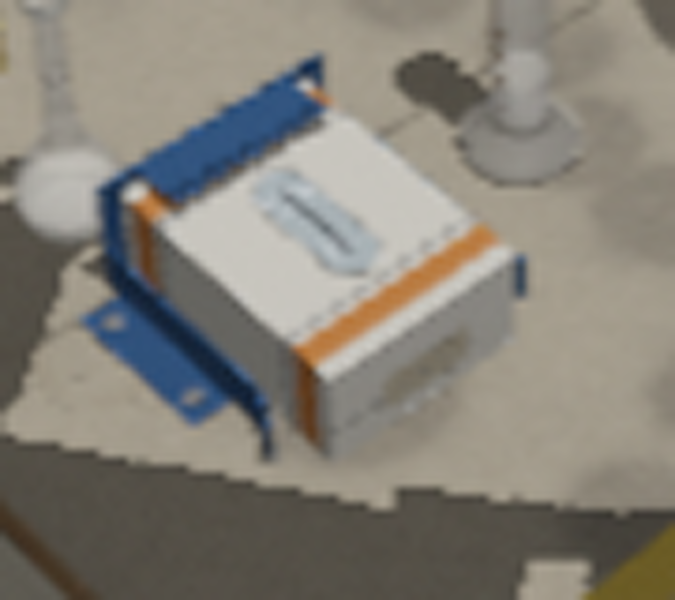

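View pics/t8f.png

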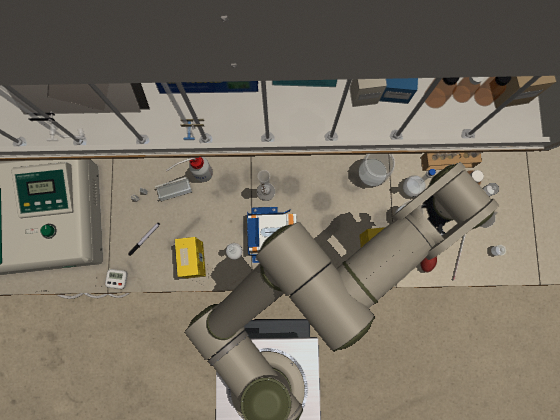

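```bash
python3 - <<'E'
import cv2
a=cv2.imread('pics/scene0.png');b=cv2.imread('pics/s8f.png')
cv2.imwrite('pics/cmp.png',cv2.resize(cv2.hconcat([a[140:400,180:480],b[140:400,180:480]]),(800,347)))
from rig import env
s=env.observe();print(s['time_s'],s['ft_force'],abs(s['qvel']).max())
E
```

```text
11.4 [0.80407975 0.45204233 0.22927615] 1.646740567943915
```

View pics/cmp.png

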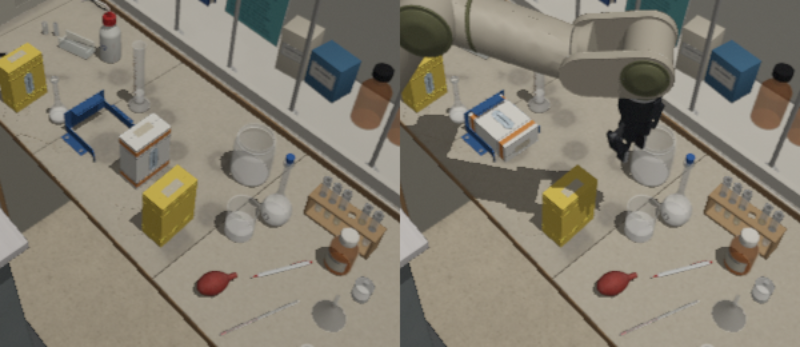

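The bystanders in view are unmoved. The carton lies slot up against the stop and under the lip, and the robot is clear, so I hand in.

```bash
python3 -m jog '[[0,0,0,0,0],[0,0,0,0,0],[0,0,0,0,0]]'; python3 -c "
from rig import env
env.close_job()"
```

```text
time_s: 11.7
position: [0.4829, -0.4278, 0.3107]
tool_rot: [[0.0, -0.021, 1.0], [-0.0, 1.0, 0.021], [-1.0, -0.0, 0.0]]
ft_force: [0.0, -0.5, 0.6]
grip_width: 0.0428
the job is handed in; nothing more can be done
```

The carton is home in the bracket, slot up, against the end stop and under the hold-down lip. I pushed high on its slotted face with the half-open fingertips until it toppled. Then I pushed its near end in slowly; it came firm against the stop at about 8 N. The job took 11.7 s.

- **Seating:** In the top view the carton's end is parallel to the stop, and I see no gap at the two corners the lip leaves visible (I can judge this to about 1 mm). The arm hid part of the near end in that view, but the scene view showed it clear.
- **Other things on the bench:** The bystanders the scene view still shows look unmoved between the first and last pictures. The wash bottle and most of the measuring cylinder were hidden behind the arm in the last scene picture. Both appear in the last top view; I compared them with the first picture only by eye.
- **Robot:** It was clear of everything when I handed in.
- **Disagreement:** The two fixed cameras differed by 5 to 10 mm on the carton's position at the start. I used the wrist view and the contact force for the pushes instead, and no check failed.

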